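# Line up the reagent bottles by height beside the meter

### The job

Line up the four amber bottles in order of height on the row of four round pads, one centred on each pad, with the tallest next to the meter and the shortest at the far end. Keep them upright and set them down gently rather than dropping them, and leave the glass beaker standing where it is.

Things in the scene. Friction and masses are not known exactly. Their poses are not given: they have to be found in the camera images.
- bottle_a_mid (a point): Shortest of the four amber glass bottles with paper label and white screw cap: 72 mm tall over all, round body 36 mm across, cap 22 mm across and 22 mm tall on top, below it a neck a little narrower than the cap, shoulders beginning 30 mm below the top. About 60 g. Stands upright and loose on the bench. The point is on its axis half-way up (36 mm above its underside), z up the bottle.
- bottle_b_mid (a point): Second shortest of the four amber glass bottles with paper label and white screw cap: 92 mm tall over all, round body 44 mm across, cap 25 mm across and 22 mm tall on top, below it a neck a little narrower than the cap, shoulders beginning 31 mm below the top. About 110 g. Stands upright and loose on the bench. The point is on its axis half-way up (46 mm above its underside), z up the bottle.
- bottle_c_mid (a point): Second tallest of the four amber glass bottles with paper label and white screw cap: 112 mm tall over all, round body 53 mm across, cap 29 mm across and 22 mm tall on top, below it a neck a little narrower than the cap, shoulders beginning 32 mm below the top. About 200 g. Stands upright and loose on the bench. The point is on its axis half-way up (56 mm above its underside), z up the bottle.
- bottle_d_mid (a point): Tallest of the four amber glass bottles with paper label and white screw cap: 132 mm tall over all, round body 62 mm across, cap 34 mm across and 22 mm tall on top, below it a neck a little narrower than the cap, shoulders beginning 34 mm below the top. About 340 g. Stands upright and loose on the bench. The point is on its axis half-way up (66 mm above its underside), z up the bottle.
- pad_1: Round black rubber pad 74 mm across and 3 mm thick with a thin grey circle, fixed on the white slab (400 x 90 x 12 mm, flat on the bench): leftmost (+y) end of the row of four, which runs roughly along the robot's y at 90 mm spacing. Origin at the centre of the pad's underside, so the face on which a bottle stands is 3 mm above it and 15 mm above the bench; y along the row towards the left end.
- pad_2: Round black rubber pad 74 mm across and 3 mm thick with a thin grey circle, fixed on the white slab (400 x 90 x 12 mm, flat on the bench): second from the left (+y) of the row of four, which runs roughly along the robot's y at 90 mm spacing. Origin at the centre of the pad's underside, so the face on which a bottle stands is 3 mm above it and 15 mm above the bench; y along the row towards the left end.
- pad_3: Round black rubber pad 74 mm across and 3 mm thick with a thin grey circle, fixed on the white slab (400 x 90 x 12 mm, flat on the bench): second from the right (-y) of the row of four, which runs roughly along the robot's y at 90 mm spacing. Origin at the centre of the pad's underside, so the face on which a bottle stands is 3 mm above it and 15 mm above the bench; y along the row towards the left end.
- pad_4: Round black rubber pad 74 mm across and 3 mm thick with a thin grey circle, fixed on the white slab (400 x 90 x 12 mm, flat on the bench): rightmost (-y) end of the row of four, which runs roughly along the robot's y at 90 mm spacing. Origin at the centre of the pad's underside, so the face on which a bottle stands is 3 mm above it and 15 mm above the bench; y along the row towards the left end.
- meter: Fixed white bench meter with a blue screen, 120 mm deep, 85 mm wide along the row, 52 mm high, standing on the bench just beyond one end of the slab, 115 mm from the centre of the nearest pad; at either end, changing from start to start (a white mortar 50 mm high stands at the other). Origin at the centre of its underside.
- beaker_mid (a point): Empty glass beaker, 56 mm across at the rim, 65 mm tall, loose, standing among the bottles; not part of the row. The point is on its axis half-way up. It is to be left standing where it is.
Mind the look-alikes: they are no part of the job. What is shaped like the part that bears bottle_a_mid but pink or red is not meant.

How it is judged:
By the outcome, as a careful person would: the job done as asked, in the order asked, and still so for the second after the job is handed in, with the robot touching nothing.
It also fails if it takes over 106 s, if anything falls off the work surface, if the arm or the gripper's body presses on something with over 40 N, if the wrist force passes 120 N, or if a joint passes its speed limit or range.

### The arm

A 7-joint arm with a two-finger parallel gripper is mounted at the origin on the work surface. World frame = base frame: x ahead of the robot, y to its left, z up, the work surface at z = 0. Lengths are in m, angles in rad, forces in N, time in s.
With the tool pointing down it reaches from about 0.425 to 0.925 m from the base axis. Payload 6.8 kg.
Tool frame: the origin (TCP) lies on the centre line of the jaws, within the pads' length; the fingertips stand 19 mm ahead of it and the grasp point (between the pads) is the TCP; z points along the fingers, y is the line along which they close (so a half turn about z gives the same grasp; the last joint's range is limited). The gripper opens to 85 mm and grips with 20 to 120 N. Pads are 22 mm wide; open, the fingers measure 114 mm over their backs; the gripper's body (76 mm by 85 mm) begins 54 mm behind the grasp point. The pads swing forward as they close: fully open they stand 13 mm farther back than shut.
Start: joints at [1.192, 0.477, 0.022, 1.555, -0.011, 1.109, -0.083], TCP at [0.181, -0.65, 0.25] pointing down, gripper open.
Joint ranges: [-2.96, 2.96], [-0.34, 2.1], [-1.41, 1.46], [0.24, 2.44], [-1.37, 4.51], [0.17, 1.92], [-2.96, 2.96]. Speed limits (rad/s): [2.39, 2.39, 3.14, 3.14, 3.14, 3.14, 3.14].

### API

Orientations are given as a rotation vector (axis times angle).
In Python, from bench import r gives the robot as it stands. The module is installed in compiled form; this text tells all that it offers.
- The arm moves only by the tool arm_command, never from a script. Its argument "rows" is a list of rows, each an object of numbers: "fingers": the opening, from -1 (shut) to 1 (fully open); "x", "y", "z": the shift along the tool's x, y, z in m; "ax", "ay", "az": the turn, a rotation vector about the tool's x, y, z in degrees. In form: [{"fingers": .., "x": .., "y": .., "z": .., "ax": .., "ay": .., "az": ..}, ...]. A call has 1 to 10 rows; each row shifts and turns the commanded pose from where the row before left it, along the tool's axes as they then stand; what a row does not reach is not made up. A row lasts 1/12 s, in which the tool goes at most 41.7 mm and 7.16 degrees, less where a joint would pass 70% of its speed; a pose out of reach is approached as far as the arm can. A call is refused whole if a number of a shift passes 0.0417 or a number of a turn 7.16, either way. A call with a gripper value outside its range is refused whole. The fingers move at their own pace and stop on an object; "grip_force" is the grip in N (left out, the last holds). Time passes only in rows, so rows that do not move let the fingers close. It gives the time, the measured TCP pose, the force, the opening and the grip force at its end, in the units of the state.
- r.get_obs(): the state, without advancing time (a new reading comes with each control period).
- r.grab_frame(name): name is "scene" or "top"; returns a dict with "frame" (400x640x3 uint8, red, green, blue), "depth" (400x640 float32, m along the optical axis (not along the pixel's ray), 0 where there is no reading), "K" (3x3 intrinsics, pixels), "distortion" ([k1, k2, p1, p2, k3] as OpenCV has them; the pictures are not rectified), "world_from_camera" (4x4, takes a point from camera to world coordinates). Camera axes: x right, y down, z forward; pixel columns grow to the right and rows downward; lengths in m; the calibration is good to about 2 mm. A picture is of the moment at which its call begins.
- r.hand_in(): hands the job in; it is judged then, once.
The state is a dict: "clock": time; "joints": joint angles; "qvel": joint speeds; "tau": joint torques, N m; "tcp_pos": TCP position; "orientation": TCP orientation; "contact_force": force on the tool from outside, world axes, zero at the start; "moment": the same for the moment, N m; "grip_width": finger opening in m; "gripper_force": force on a finger pad.
Only numpy, scipy, OpenCV 4.12 (cv2) and the standard library are available. Lean on these libraries where they do the work, as an engineer would, in place of code of your own. Each camera call takes 0.05 s, during which the arm holds its last target. There are 200 camera calls.

## Working session

There is one attempt and no reset: what is moved stays moved. The work goes in short steps, Python scripts to look and compute and a tool call to move; the robot and the scene stay as the last step left them, time stands still between calls to the robot, and variables do not carry over. Pictures are saved under pics/ and viewed, at most 14 in all, crops included, and the job is handed in when it is done.

Besides the shell and the picture viewer there is one more tool, called after "Request:" as name([rows], argument=value, ...), one row to a line, values as JSON. arm_command: Moves the arm, as the interface text tells. Its arguments: {"type":"object","properties":{"rows":{"type":"array"},"grip_force":{"type":"number"}},"required":["rows"]}

```bash
mkdir -p pics; cat > h.py <<'E'
import numpy as np, cv2
from bench import r
def grab(n):
    return r.grab_frame(n)
def ray(f,uv,z):
    p=cv2.undistortPoints(np.array(uv,float).reshape(-1,1,2),f["K"],np.array(f["distortion"])).reshape(-1,2)
    T=f["world_from_camera"]; d=np.c_[p,np.ones(len(p))]@T[:3,:3].T; o=T[:3,3]
    return o+d*((z-o[2])/d[:,2])[:,None]
def cloud(f):
    h,w=f["depth"].shape; v,u=np.mgrid[:h,:w]
    p=cv2.undistortPoints(np.stack([u,v],-1).reshape(-1,1,2).astype(float),f["K"],np.array(f["distortion"])).reshape(-1,2)
    d=f["depth"].reshape(-1); P=np.c_[p*d[:,None],d]; T=f["world_from_camera"]
    return (P@T[:3,:3].T+T[:3,3]).reshape(h,w,3)
E
python3 - <<'E'
from h import *
for n in("scene","top"):
    f=grab(n); cv2.imwrite(f"pics/{n}0.png",f["frame"][...,::-1]); print(n,f["K"].round(1).tolist(),f["world_from_camera"].round(3).tolist())
    np.savez(f"{n}.npz",**f)
print(r.get_obs())
E
```

```text
scene [[483.0, 0.0, 321.2], [0.0, 483.0, 208.2], [0.0, 0.0, 1.0]] [[-0.482, 0.612, -0.627, 1.269], [0.876, 0.338, -0.343, 0.379], [0.002, -0.715, -0.699, 0.906], [0.0, 0.0, 0.0, 1.0]]
top [[402.9, 0.0, 314.2], [0.0, 402.9, 201.5], [0.0, 0.0, 1.0]] [[0.002, -0.989, 0.145, 0.37], [-1.0, -0.002, 0.001, -0.022], [-0.001, -0.145, -0.989, 1.059], [0.0, 0.0, 0.0, 1.0]]
{'clock': 0.1, 'joints': array([ 1.19186105,  0.47772517,  0.02235787,  1.55634678, -0.01151852,
        1.10933239, -0.08307591]), 'qvel': array([ 0.00021732, -0.00399563, -0.00123167, -0.00197696,  0.00188116,
       -0.00208649, -0.00035651]), 'tau': array([ 6.12941949e-03, -5.97755241e+01,  1.61420245e+00, -2.81953990e+01,
        1.28472573e-02,  4.94390362e-03,  3.12219140e-05]), 'tcp_pos': array([ 0.18043704, -0.64990585,  0.24942048]), 'orientation': array([-3.11119283e+00, -4.23940219e-01,  5.32348118e-04]), 'contact_force': array([ 0.21500509, -0.30209832, -0.22039207]), 'moment': array([0.00927039, 0.00227247, 0.00745444]), 'gripper_force': 0.0, 'grip_width': 0.08542582118831485}
```

View pics/top0.png

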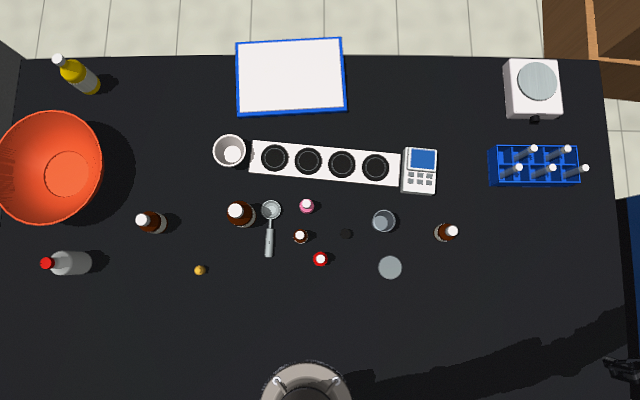

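View pics/scene0.png

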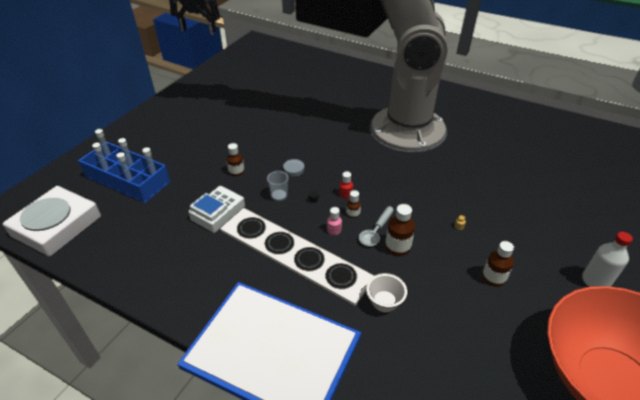

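The top view has the meter at (420,170), right of the row (−y), so d goes on pad_4 at (375,167), then c on pad_3, b on pad_2, and a on pad_1 at (274,157). Candidates for bottle a:
- Amber bottles at (150,221), (240,213), (300,236) and (446,232).
- Look-alikes: pink at (306,205) and red at (320,258). The tiny amber item at (200,270) isn't a bottle either.

By its description, bottle a is the amber one at (300,236).

```bash
python3 - <<'E'
from h import *
T=dict(np.load("top.npz")); S=dict(np.load("scene.npz"))
C=cloud(T); CS=cloud(S)
im=T["frame"].astype(int)
def caps(f,uv,hgt):
    # white blob near
    im=f["frame"].astype(int); m=((im.min(2)>150)&(im.max(2)-im.min(2)<40)).astype(np.uint8)
    n,l,s,c=cv2.connectedComponentsWithStats(m)
    k=min(range(1,n),key=lambda i:np.hypot(*(c[i]-uv)) if s[i,4]>15 else 1e9)
    return c[k],s[k],l==k
for nm,u,us,h in(("?L",(148,218),(506,250),.112),("?D",(236,208),(403,212),.132),("?a",(299,237),(354,197),.072),("?R",(453,230),(233,149),.092)):
    c,s,m=caps(T,np.array(u),h); P=C[m]; P=P[P[:,2]>.04]; ztop=np.percentile(P[:,2],90); 
    top=P[P[:,2]>ztop-.006]
    print(nm,c.round(1),s,"ztop",ztop.round(4),"cap pts mid",((top.min(0)+top.max(0))/2).round(4),top.mean(0).round(4),"ray",ray(T,c,h-.003)[0].round(4))
    q=CS.reshape(-1,3); x=top.mean(0); k=(np.hypot(q[:,0]-x[0],q[:,1]-x[1])<.05)&(q[:,2]>.02)
    q=q[k]; print("   scene ztop",np.percentile(q[:,2],99).round(4), "top mean",q[q[:,2]>h-.005].mean(0).round(4))
# pads
g=cv2.cvtColor(T["frame"],cv2.COLOR_RGB2GRAY)
slab=(g>150).astype(np.uint8); 
roi=np.zeros_like(slab); roi[135:190,250:401]=1
mm=((g<100).astype(np.uint8))*roi
cs,_=cv2.findContours(mm,cv2.RETR_EXTERNAL,cv2.CHAIN_APPROX_NONE)
for c in cs:
    if 300<cv2.contourArea(c)<1500 :
        e=cv2.fitEllipse(c); p=ray(T,[e[0]],.015)[0]; print("pad",np.round(e[0],1),np.round(e[1],1),p.round(4))
# tall things map
for nm,(u0,u1,v0,v1) in dict(beaker=(370,398,205,235),meter=(400,440,145,195),mortar=(210,248,132,170),pink=(298,316,196,214),red=(312,330,248,268),strainer=(258,284,198,260),disc=(376,404,253,281)).items():
    q=C[v0:v1,u0:u1].reshape(-1,3); q=q[q[:,2]>.008]; print(nm,q.min(0).round(3),q.max(0).round(3))
cv2.imwrite("pics/crop.png",cv2.resize(T["frame"][180:290,190:410,::-1],None,fx=3.6,fy=3.6,interpolation=cv2.INTER_CUBIC))
E
```

```text
?L [140.6 219.3] [135 214  12  12 108] ztop 0.1144 cap pts mid [0.424  0.1929 0.5842] [0.4638 0.3896 0.121 ] ray [0.4654 0.3952 0.109 ]
   scene ztop 0.1149 top mean [0.4697 0.3956 0.1126]
?D [234.7 210. ] [228 203  14  15 156] ztop 0.1343 cap pts mid [0.4856 0.1642 0.1329] [0.4853 0.1638 0.1322] ray [0.4858 0.1645 0.129 ]
   scene ztop 0.1346 top mean [0.4903 0.1674 0.1322]
?a [299.1 234.6] [295 231   9   8  62] ztop 0.0745 cap pts mid [0.4057 0.0007 0.5639] [0.4311 0.0142 0.0897] ray [0.4327 0.016  0.069 ]
   scene ztop 0.0753 top mean [0.4369 0.0189 0.0717]
?R [452.2 230.4] [447 226  11  10  85] ztop 0.0951 cap pts mid [ 0.4412 -0.3537  0.0933] [ 0.4414 -0.3544  0.0927] ray [ 0.4415 -0.3558  0.089 ]
   scene ztop 0.0951 top mean [ 0.4477 -0.3516  0.0919]
pad [335.3 179. ] [ 23.8 174.2] [ 0.5831 -0.0765  0.015 ]
pad [375.1 167.2] [25.9 26.4] [ 0.6151 -0.1825  0.015 ]
pad [341.4 164. ] [26.  26.4] [ 0.6236 -0.0928  0.015 ]
pad [307.8 160.7] [26.1 26.2] [ 0.6324 -0.0036  0.015 ]
pad [274.3 157.6] [25.8 26.5] [0.6409 0.0858 0.015 ]
beaker [ 0.37  -0.219  0.009] [ 0.495 -0.022  1.059]
meter [ 0.37  -0.339  0.008] [ 0.667 -0.022  1.059]
mortar [ 0.37  -0.022  0.008] [0.695 0.243 1.059]
pink [ 0.37  -0.022  0.01 ] [0.526 0.016 1.059]
red [ 0.358 -0.053  0.025] [ 0.391 -0.018  1.059]
strainer [ 0.37  -0.022  0.008] [0.527 0.116 1.059]
disc [ 0.322 -0.244  0.008] [ 0.381 -0.022  1.059]
```

View pics/crop.png

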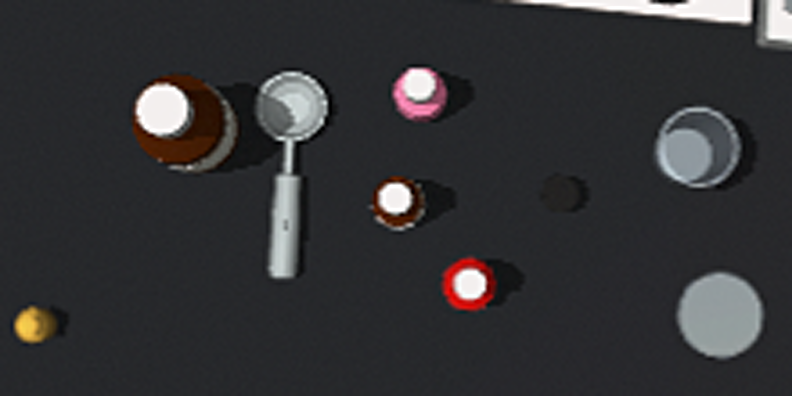

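The close crop confirms it: bottle a is the amber one at crop (395,200), with pink at (418,90) and red at (468,283) beside it. The heights and the 90 mm pad spacing match the description. I'll start with b.

Request:
arm_command([
  {"az":5.2},
  {"az":5.2},
  {"az":5.1},
  {"x":0.025,"y":-0.028},
  {"x":0.025,"y":-0.028},
  {"x":0.025,"y":-0.028},
  {"x":0.025,"y":-0.028},
  {"x":0.025,"y":-0.028},
  {"x":0.025,"y":-0.028},
  {"x":0.025,"y":-0.028},
])

```text
validation failed for argument at $.ro...
```

Request:
arm_command([
  {"fingers":1,"x":0,"y":0,"z":0,"ax":0,"ay":0,"az":5.2},
  {"fingers":1,"x":0,"y":0,"z":0,"ax":0,"ay":0,"az":5.2},
  {"fingers":1,"x":0,"y":0,"z":0,"ax":0,"ay":0,"az":5.1},
  {"fingers":1,"x":0.025,"y":-0.028,"z":0,"ax":0,"ay":0,"az":0},
  {"fingers":1,"x":0.025,"y":-0.028,"z":0,"ax":0,"ay":0,"az":0},
  {"fingers":1,"x":0.025,"y":-0.028,"z":0,"ax":0,"ay":0,"az":0},
  {"fingers":1,"x":0.025,"y":-0.028,"z":0,"ax":0,"ay":0,"az":0},
  {"fingers":1,"x":0.025,"y":-0.028,"z":0,"ax":0,"ay":0,"az":0},
])

```text
clock: 0.77
tcp_pos: [0.3063, -0.5087, 0.2499]
orientation: [-3.141, -0.0, 0.001]
contact_force: [0.3, 0.6, 1.0]
grip_width: 0.0854
gripper_force: 0.0
```

Request:
arm_command([
  {"fingers":0.3,"x":0.0225,"y":-0.0256,"z":0.01,"ax":0,"ay":0,"az":0},
  {"fingers":0.3,"x":0.0225,"y":-0.0256,"z":0.01,"ax":0,"ay":0,"az":0},
  {"fingers":0.3,"x":0.0225,"y":-0.0256,"z":0.01,"ax":0,"ay":0,"az":0},
  {"fingers":0.3,"x":0.0225,"y":-0.0256,"z":0.01,"ax":0,"ay":0,"az":0},
  {"fingers":0.3,"x":0.0225,"y":-0.0256,"z":0.01,"ax":0,"ay":0,"az":0},
  {"fingers":0.3,"x":0.0225,"y":-0.0256,"z":0.01,"ax":0,"ay":0,"az":0},
  {"fingers":0.3,"x":0,"y":0,"z":0,"ax":0,"ay":0,"az":0},
  {"fingers":0.3,"x":0,"y":0,"z":0,"ax":0,"ay":0,"az":0},
])

```text
clock: 1.43
tcp_pos: [0.4417, -0.3541, 0.1893]
orientation: [-3.14, -0.009, 0.002]
contact_force: [0.3, -0.4, 0.8]
grip_width: 0.0554
gripper_force: 0.0
```

Request:
arm_command([
  {"fingers":0.3,"x":0,"y":0.001,"z":0.02,"ax":0,"ay":0,"az":0},
  {"fingers":0.3,"x":0,"y":0,"z":0.02,"ax":0,"ay":0,"az":0},
  {"fingers":0.3,"x":0,"y":0,"z":0.02,"ax":0,"ay":0,"az":0},
  {"fingers":0.3,"x":0,"y":0,"z":0.02,"ax":0,"ay":0,"az":0},
  {"fingers":0.3,"x":0,"y":0,"z":0.015,"ax":0,"ay":0,"az":0},
  {"fingers":0.3,"x":0,"y":0,"z":0.01,"ax":0,"ay":0,"az":0},
  {"fingers":0.3,"x":0,"y":0,"z":0.004,"ax":0,"ay":0,"az":0},
  {"fingers":0.3,"x":0,"y":0,"z":0,"ax":0,"ay":0,"az":0},
])

```text
clock: 2.1
tcp_pos: [0.4396, -0.3583, 0.0807]
orientation: [-3.141, 0.001, 0.002]
contact_force: [0.1, 0.4, 0.9]
grip_width: 0.0553
gripper_force: 0.0
```

Request:
arm_command([
  {"fingers":0.0,"x":0,"y":0,"z":0,"ax":0,"ay":0,"az":0},
  {"fingers":-0.2,"x":0,"y":0,"z":0,"ax":0,"ay":0,"az":0},
  {"fingers":-0.4,"x":0,"y":0,"z":0,"ax":0,"ay":0,"az":0},
  {"fingers":-0.6,"x":0,"y":0,"z":0,"ax":0,"ay":0,"az":0},
  {"fingers":-1,"x":0,"y":0,"z":0,"ax":0,"ay":0,"az":0},
  {"fingers":-1,"x":0,"y":0,"z":0,"ax":0,"ay":0,"az":0},
  {"fingers":-1,"x":0,"y":0,"z":0,"ax":0,"ay":0,"az":0},
], grip_force=35)

```text
clock: 2.68
tcp_pos: [0.4412, -0.3579, 0.0821]
orientation: [3.141, 0.001, 0.002]
contact_force: [-0.4, 0.7, 6.0]
grip_width: 0.0241
gripper_force: 34.4
```

Request:
arm_command([
  {"fingers":-1,"x":0,"y":0,"z":-0.005,"ax":0,"ay":0,"az":0},
  {"fingers":-1,"x":0,"y":0,"z":-0.015,"ax":0,"ay":0,"az":0},
  {"fingers":-1,"x":0,"y":0,"z":-0.03,"ax":0,"ay":0,"az":0},
  {"fingers":-1,"x":0,"y":0,"z":-0.03,"ax":0,"ay":0,"az":0},
  {"fingers":-1,"x":0,"y":0,"z":-0.03,"ax":0,"ay":0,"az":0},
  {"fingers":-1,"x":0.004,"y":-0.008,"z":-0.01,"ax":0,"ay":0,"az":0},
])

```text
clock: 3.18
tcp_pos: [0.4449, -0.3526, 0.2057]
orientation: [3.137, -0.005, 0.007]
contact_force: [0.8, -1.6, -0.5]
grip_width: 0.0241
gripper_force: 34.5
```

Request:
arm_command([
  {"fingers":-1,"x":0.01,"y":-0.018,"z":0,"ax":0,"ay":0,"az":0},
  {"fingers":-1,"x":0.015,"y":-0.028,"z":0,"ax":0,"ay":0,"az":0},
  {"fingers":-1,"x":0.015,"y":-0.028,"z":0,"ax":0,"ay":0,"az":0},
  {"fingers":-1,"x":0.015,"y":-0.028,"z":0,"ax":0,"ay":0,"az":0},
  {"fingers":-1,"x":0.015,"y":-0.028,"z":0,"ax":0,"ay":0,"az":0},
  {"fingers":-1,"x":0.015,"y":-0.028,"z":0,"ax":0,"ay":0,"az":0},
  {"fingers":-1,"x":0.015,"y":-0.028,"z":0,"ax":0,"ay":0,"az":0},
  {"fingers":-1,"x":0.015,"y":-0.028,"z":0,"ax":0,"ay":0,"az":0},
  {"fingers":-1,"x":0.015,"y":-0.028,"z":0,"ax":0,"ay":0,"az":0},
  {"fingers":-1,"x":0.015,"y":-0.028,"z":0,"ax":0,"ay":0,"az":0},
])

```text
clock: 4.02
tcp_pos: [0.5893, -0.0779, 0.2006]
orientation: [3.142, 0.001, -0.002]
contact_force: [0.9, -0.0, -1.4]
grip_width: 0.024
gripper_force: 34.5
```

Request:
arm_command([
  {"fingers":-1,"x":0.015,"y":-0.026,"z":0,"ax":0,"ay":0,"az":0},
  {"fingers":-1,"x":0.012,"y":-0.022,"z":0,"ax":0,"ay":0,"az":0},
  {"fingers":-1,"x":0.01,"y":-0.016,"z":0,"ax":0,"ay":0,"az":0},
  {"fingers":-1,"x":0.005,"y":-0.01,"z":0,"ax":0,"ay":0,"az":0},
  {"fingers":-1,"x":0,"y":0,"z":0,"ax":0,"ay":0,"az":0},
  {"fingers":-1,"x":0,"y":0,"z":0,"ax":0,"ay":0,"az":0},
])

```text
clock: 4.52
tcp_pos: [0.6308, -0.006, 0.2007]
orientation: [3.141, 0.001, -0.002]
contact_force: [-1.6, -0.4, -1.5]
grip_width: 0.024
gripper_force: 34.5
```

```bash
python3 - <<'E'
from h import *
for n in("scene",):
    f=grab(n); cv2.imwrite(f"pics/{n}1.png",f["frame"][...,::-1])
E
```

```text
(no output)
```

View pics/scene1.png

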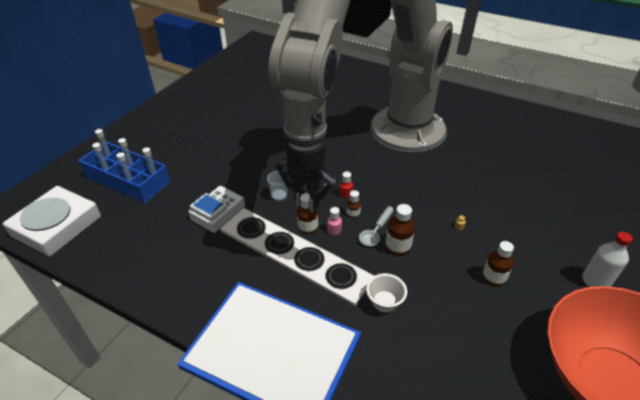

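The held bottle hangs upright at (307,217), and the beaker at (278,186) hasn't moved. Lowering onto pad_2.

Request:
arm_command([
  {"fingers":-1,"x":0.0015,"y":-0.0025,"z":0.02,"ax":0,"ay":0,"az":0},
  {"fingers":-1,"x":0,"y":0,"z":0.03,"ax":0,"ay":0,"az":0},
  {"fingers":-1,"x":0,"y":0,"z":0.025,"ax":0,"ay":0,"az":0},
  {"fingers":-1,"x":0,"y":0,"z":0.015,"ax":0,"ay":0,"az":0},
  {"fingers":-1,"x":0,"y":0,"z":0.006,"ax":0,"ay":0,"az":0},
  {"fingers":-1,"x":0,"y":0,"z":0.002,"ax":0,"ay":0,"az":0},
  {"fingers":-1,"x":0,"y":0,"z":0,"ax":0,"ay":0,"az":0},
  {"fingers":-1,"x":0,"y":0,"z":0,"ax":0,"ay":0,"az":0},
])

```text
clock: 5.23
tcp_pos: [0.6337, -0.0038, 0.1046]
orientation: [3.141, -0.001, 0.003]
contact_force: [-0.4, 0.3, -1.1]
grip_width: 0.0239
gripper_force: 34.5
```

Request:
arm_command([
  {"fingers":-1,"x":0,"y":0,"z":0.001,"ax":0,"ay":0,"az":0},
  {"fingers":-1,"x":0,"y":0,"z":0.001,"ax":0,"ay":0,"az":0},
  {"fingers":-1,"x":0,"y":0,"z":0,"ax":0,"ay":0,"az":0},
])

```text
clock: 5.48
tcp_pos: [0.6332, -0.0032, 0.1019]
orientation: [-3.142, -0.0, -0.002]
contact_force: [-0.4, -0.7, -0.7]
grip_width: 0.0237
gripper_force: 34.5
```

Request:
arm_command([
  {"fingers":-1,"x":0,"y":0,"z":0.0015,"ax":0,"ay":0,"az":0},
  {"fingers":-1,"x":0,"y":0,"z":0.001,"ax":0,"ay":0,"az":0},
  {"fingers":-1,"x":0,"y":0,"z":0,"ax":0,"ay":0,"az":0},
])

```text
clock: 5.73
tcp_pos: [0.6327, -0.0032, 0.0986]
orientation: [3.142, 0.001, -0.001]
contact_force: [-0.2, -0.7, -1.1]
grip_width: 0.0239
gripper_force: 34.5
```

Request:
arm_command([
  {"fingers":-1,"x":0,"y":0,"z":0.001,"ax":0,"ay":0,"az":0},
  {"fingers":-1,"x":0,"y":0,"z":0.001,"ax":0,"ay":0,"az":0},
  {"fingers":-1,"x":0,"y":0,"z":0,"ax":0,"ay":0,"az":0},
])

```text
clock: 5.98
tcp_pos: [0.6334, -0.0031, 0.0973]
orientation: [-3.142, -0.0, -0.002]
contact_force: [-0.7, 0.5, 2.0]
grip_width: 0.0239
gripper_force: 34.4
```

Contact at 0.097 as predicted. Releasing gradually, then straight up.

Request:
arm_command([
  {"fingers":-0.35,"x":0,"y":0,"z":0,"ax":0,"ay":0,"az":0},
  {"fingers":-0.2,"x":0,"y":0,"z":0,"ax":0,"ay":0,"az":0},
  {"fingers":0.0,"x":0,"y":0,"z":0,"ax":0,"ay":0,"az":0},
  {"fingers":0.2,"x":0,"y":0,"z":0,"ax":0,"ay":0,"az":0},
  {"fingers":0.2,"x":0,"y":0,"z":-0.01,"ax":0,"ay":0,"az":0},
  {"fingers":0.2,"x":0,"y":0,"z":-0.03,"ax":0,"ay":0,"az":0},
  {"fingers":0.2,"x":0,"y":0,"z":-0.03,"ax":0,"ay":0,"az":0},
])

```text
clock: 6.57
tcp_pos: [0.6318, -0.0033, 0.1669]
orientation: [3.141, 0.001, -0.005]
contact_force: [-0.1, 0.6, 0.5]
grip_width: 0.0512
gripper_force: 0.0
```

Request:
arm_command([
  {"fingers":0.2,"x":-0.02,"y":-0.002,"z":0,"ax":0,"ay":0,"az":0},
  {"fingers":0.2,"x":-0.025,"y":-0.0025,"z":0,"ax":0,"ay":0,"az":0},
  {"fingers":0.2,"x":-0.025,"y":-0.0025,"z":0,"ax":0,"ay":0,"az":0},
  {"fingers":0.2,"x":-0.025,"y":-0.0025,"z":0,"ax":0,"ay":0,"az":0},
  {"fingers":0.2,"x":-0.025,"y":-0.0025,"z":0,"ax":0,"ay":0,"az":0},
  {"fingers":0.2,"x":-0.025,"y":-0.0025,"z":0,"ax":0,"ay":0,"az":0},
  {"fingers":0.2,"x":-0.025,"y":-0.0025,"z":0,"ax":0,"ay":0,"az":0},
  {"fingers":0.2,"x":-0.02,"y":-0.002,"z":0,"ax":0,"ay":0,"az":0},
  {"fingers":0.2,"x":-0.01,"y":0,"z":0,"ax":0,"ay":0,"az":0},
  {"fingers":0.2,"x":0,"y":0,"z":0,"ax":0,"ay":0,"az":0},
])

```text
clock: 7.4
tcp_pos: [0.4313, 0.0156, 0.1673]
orientation: [3.141, 0.001, -0.001]
contact_force: [0.3, -0.0, -1.0]
grip_width: 0.0515
gripper_force: 0.0
```

```bash
python3 - <<'E'
from h import *
f=grab("top"); cv2.imwrite("pics/top2.png",cv2.resize(f["frame"][120:290,190:470,::-1],None,fx=2.8,fy=2.8,interpolation=cv2.INTER_CUBIC))
print(r.get_obs()["tcp_pos"])
E
```

```text
[0.43313434 0.0156221  0.16748818]
```

View pics/top2.png

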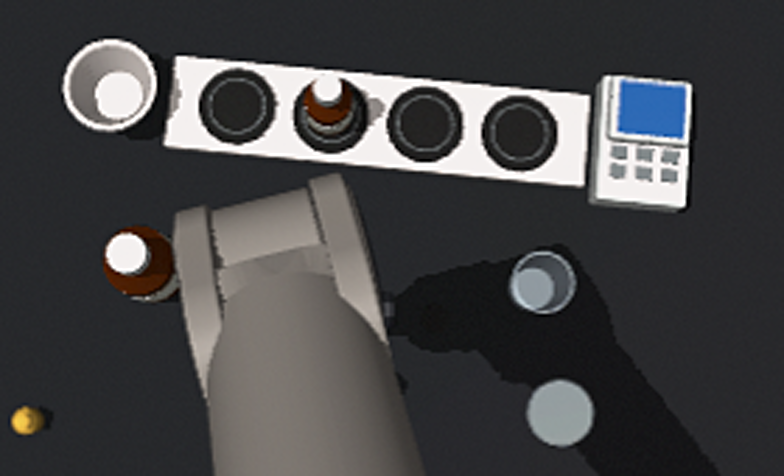

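Bottle b stands on pad_2 at (328,105). The arm hides a, so I'll descend on the measured position.

Request:
arm_command([
  {"fingers":0.2,"x":0,"y":0,"z":0.02,"ax":0,"ay":0,"az":0},
  {"fingers":0.2,"x":0,"y":0,"z":0.025,"ax":0,"ay":0,"az":0},
  {"fingers":0.2,"x":0,"y":0,"z":0.025,"ax":0,"ay":0,"az":0},
  {"fingers":0.2,"x":0,"y":0,"z":0.02,"ax":0,"ay":0,"az":0},
  {"fingers":0.2,"x":0,"y":0,"z":0.01,"ax":0,"ay":0,"az":0},
  {"fingers":0.2,"x":0,"y":0,"z":0.006,"ax":0,"ay":0,"az":0},
  {"fingers":0.2,"x":0,"y":0,"z":0,"ax":0,"ay":0,"az":0},
])

```text
clock: 8.03
tcp_pos: [0.4334, 0.0158, 0.0601]
orientation: [3.142, 0.0, -0.002]
contact_force: [0.2, -0.1, 0.9]
grip_width: 0.0511
gripper_force: 0.0
```

Request:
arm_command([
  {"fingers":0.0,"x":0,"y":0,"z":0,"ax":0,"ay":0,"az":0},
  {"fingers":-0.2,"x":0,"y":0,"z":0,"ax":0,"ay":0,"az":0},
  {"fingers":-0.4,"x":0,"y":0,"z":0,"ax":0,"ay":0,"az":0},
  {"fingers":-0.6,"x":0,"y":0,"z":0,"ax":0,"ay":0,"az":0},
  {"fingers":-1,"x":0,"y":0,"z":0,"ax":0,"ay":0,"az":0},
  {"fingers":-1,"x":0,"y":0,"z":0,"ax":0,"ay":0,"az":0},
  {"fingers":-1,"x":0,"y":0,"z":0,"ax":0,"ay":0,"az":0},
], grip_force=30)

```text
clock: 8.62
tcp_pos: [0.4338, 0.0158, 0.0616]
orientation: [-3.141, -0.0, -0.003]
contact_force: [-0.5, -0.3, 7.0]
grip_width: 0.0208
gripper_force: 29.6
```

Request:
arm_command([
  {"fingers":-1,"x":0,"y":0,"z":-0.005,"ax":0,"ay":0,"az":0},
  {"fingers":-1,"x":0,"y":0,"z":-0.015,"ax":0,"ay":0,"az":0},
  {"fingers":-1,"x":0,"y":0,"z":-0.03,"ax":0,"ay":0,"az":0},
  {"fingers":-1,"x":0,"y":0,"z":-0.03,"ax":0,"ay":0,"az":0},
  {"fingers":-1,"x":0,"y":0,"z":-0.03,"ax":0,"ay":0,"az":0},
  {"fingers":-1,"x":0,"y":-0.01,"z":-0.02,"ax":0,"ay":0,"az":0},
  {"fingers":-1,"x":0.007,"y":-0.01,"z":-0.01,"ax":0,"ay":0,"az":0},
])

```text
clock: 9.2
tcp_pos: [0.4398, 0.0355, 0.2038]
orientation: [3.141, -0.002, 0.005]
contact_force: [-0.1, 0.4, -0.4]
grip_width: 0.0211
gripper_force: 29.6
```

Request:
arm_command([
  {"fingers":-1,"x":0.015,"y":-0.01,"z":0,"ax":0,"ay":0,"az":0},
  {"fingers":-1,"x":0.025,"y":-0.01,"z":0,"ax":0,"ay":0,"az":0},
  {"fingers":-1,"x":0.03,"y":-0.01,"z":0,"ax":0,"ay":0,"az":0},
  {"fingers":-1,"x":0.03,"y":-0.01,"z":0,"ax":0,"ay":0,"az":0},
  {"fingers":-1,"x":0.03,"y":-0.01,"z":0,"ax":0,"ay":0,"az":0},
  {"fingers":-1,"x":0.03,"y":0,"z":0,"ax":0,"ay":0,"az":0},
  {"fingers":-1,"x":0.025,"y":0,"z":0,"ax":0,"ay":0,"az":0},
  {"fingers":-1,"x":0.015,"y":0,"z":0,"ax":0,"ay":0,"az":0},
  {"fingers":-1,"x":0,"y":0,"z":0,"ax":0,"ay":0,"az":0},
  {"fingers":-1,"x":0,"y":0,"z":0,"ax":0,"ay":0,"az":0},
])

```text
clock: 10.03
tcp_pos: [0.6395, 0.0857, 0.2003]
orientation: [3.142, -0.0, -0.002]
contact_force: [-0.8, -0.8, -0.9]
grip_width: 0.0206
gripper_force: 29.5
```

Request:
arm_command([
  {"fingers":-1,"x":0.001,"y":0,"z":0.02,"ax":0,"ay":0,"az":0},
  {"fingers":-1,"x":0,"y":0,"z":0.03,"ax":0,"ay":0,"az":0},
  {"fingers":-1,"x":0,"y":0,"z":0.03,"ax":0,"ay":0,"az":0},
  {"fingers":-1,"x":0,"y":0,"z":0.02,"ax":0,"ay":0,"az":0},
  {"fingers":-1,"x":0,"y":0,"z":0.012,"ax":0,"ay":0,"az":0},
  {"fingers":-1,"x":0,"y":0,"z":0.006,"ax":0,"ay":0,"az":0},
  {"fingers":-1,"x":0,"y":0,"z":0.002,"ax":0,"ay":0,"az":0},
  {"fingers":-1,"x":0,"y":0,"z":0,"ax":0,"ay":0,"az":0},
])

```text
clock: 10.7
tcp_pos: [0.641, 0.086, 0.0816]
orientation: [-3.141, -0.001, -0.001]
contact_force: [-0.2, -0.8, -0.6]
grip_width: 0.0208
gripper_force: 29.6
```

Request:
arm_command([
  {"fingers":-1,"x":0,"y":0,"z":0.001,"ax":0,"ay":0,"az":0},
  {"fingers":-1,"x":0,"y":0,"z":0.001,"ax":0,"ay":0,"az":0},
  {"fingers":-1,"x":0,"y":0,"z":0,"ax":0,"ay":0,"az":0},
])

```text
clock: 10.95
tcp_pos: [0.6414, 0.0859, 0.0797]
orientation: [-3.141, -0.0, -0.002]
contact_force: [-0.4, -0.5, -1.6]
grip_width: 0.0209
gripper_force: 29.6
```

Request:
arm_command([
  {"fingers":-1,"x":0,"y":0,"z":0.001,"ax":0,"ay":0,"az":0},
  {"fingers":-1,"x":0,"y":0,"z":0.001,"ax":0,"ay":0,"az":0},
  {"fingers":-1,"x":0,"y":0,"z":0,"ax":0,"ay":0,"az":0},
])

```text
clock: 11.2
tcp_pos: [0.641, 0.0859, 0.0769]
orientation: [-3.142, -0.0, -0.0]
contact_force: [-0.4, -0.6, 0.9]
grip_width: 0.0209
gripper_force: 29.6
```

Request:
arm_command([
  {"fingers":-1,"x":0,"y":0,"z":0.001,"ax":0,"ay":0,"az":0},
  {"fingers":-1,"x":0,"y":0,"z":0.0005,"ax":0,"ay":0,"az":0},
  {"fingers":-1,"x":0,"y":0,"z":0,"ax":0,"ay":0,"az":0},
])

```text
clock: 11.45
tcp_pos: [0.6415, 0.086, 0.0768]
orientation: [-3.141, -0.0, -0.002]
contact_force: [-3.5, -0.1, 9.1]
grip_width: 0.0212
gripper_force: 30.4
```

Request:
arm_command([
  {"fingers":-0.4,"x":0,"y":0,"z":0,"ax":0,"ay":0,"az":0},
  {"fingers":-0.2,"x":0,"y":0,"z":0,"ax":0,"ay":0,"az":0},
  {"fingers":0.0,"x":0,"y":0,"z":0,"ax":0,"ay":0,"az":0},
  {"fingers":0.2,"x":0,"y":0,"z":0,"ax":0,"ay":0,"az":0},
  {"fingers":0.2,"x":0,"y":0,"z":-0.01,"ax":0,"ay":0,"az":0},
  {"fingers":0.2,"x":0,"y":0,"z":-0.03,"ax":0,"ay":0,"az":0},
  {"fingers":0.4,"x":0,"y":0,"z":-0.035,"ax":0,"ay":0,"az":0},
  {"fingers":0.4,"x":0,"y":0,"z":-0.035,"ax":0,"ay":0,"az":0},
  {"fingers":0.4,"x":-0.006,"y":-0.01,"z":-0.01,"ax":0,"ay":0,"az":0},
])

```text
clock: 12.2
tcp_pos: [0.6387, 0.0939, 0.2019]
orientation: [-3.141, 0.006, -0.015]
contact_force: [1.2, -0.1, 1.3]
grip_width: 0.0602
gripper_force: 0.0
```

Request:
arm_command([
  {"fingers":0.4,"x":-0.017,"y":-0.03,"z":0,"ax":0,"ay":0,"az":0},
  {"fingers":0.4,"x":-0.017,"y":-0.03,"z":0,"ax":0,"ay":0,"az":0},
  {"fingers":0.4,"x":-0.017,"y":-0.03,"z":0,"ax":0,"ay":0,"az":0},
  {"fingers":0.4,"x":-0.017,"y":-0.03,"z":0,"ax":0,"ay":0,"az":0},
  {"fingers":0.4,"x":-0.017,"y":-0.03,"z":0,"ax":0,"ay":0,"az":0},
  {"fingers":0.4,"x":-0.017,"y":-0.03,"z":0,"ax":0,"ay":0,"az":0},
  {"fingers":0.4,"x":-0.017,"y":-0.03,"z":0,"ax":0,"ay":0,"az":0},
  {"fingers":0.4,"x":-0.017,"y":-0.03,"z":0,"ax":0,"ay":0,"az":0},
  {"fingers":0.4,"x":-0.017,"y":-0.03,"z":0,"ax":0,"ay":0,"az":0},
  {"fingers":0.4,"x":-0.012,"y":-0.022,"z":0,"ax":0,"ay":0,"az":0},
])

```text
clock: 13.03
tcp_pos: [0.4672, 0.391, 0.1959]
orientation: [-3.14, -0.005, 0.001]
contact_force: [-0.9, 1.0, -0.6]
grip_width: 0.0598
gripper_force: 0.0
```

Request:
arm_command([
  {"fingers":0.4,"x":-0.004,"y":-0.007,"z":0,"ax":0,"ay":0,"az":0},
  {"fingers":0.4,"x":0,"y":0,"z":0,"ax":0,"ay":0,"az":0},
  {"fingers":0.4,"x":0,"y":0,"z":0,"ax":0,"ay":0,"az":0},
])

```text
clock: 13.28
tcp_pos: [0.4662, 0.3941, 0.1954]
orientation: [3.141, 0.001, 0.001]
contact_force: [-0.4, -0.3, -0.3]
grip_width: 0.0599
gripper_force: 0.0
```

```bash
python3 - <<'E'
from h import *
f=grab("top"); np.savez("top3.npz",**f); cv2.imwrite("pics/top3.png",cv2.resize(f["frame"][120:290,100:420,::-1],None,fx=2.4,fy=2.4,interpolation=cv2.INTER_CUBIC))
# cap centres for placed bottles
im=f["frame"].astype(int); C=cloud(f)
for n,x,y,h in(("a",.641,.086,.087),("b",.632,-.0036,.107)):
    k=(np.hypot(C[...,0]-x,C[...,1]-y)<.04)&(abs(C[...,2]-h)<.005)
    P=C[k]; print(n,k.sum(),P.mean(0).round(4),((P.min(0)+P.max(0))/2).round(4))
E
```

```text
a 57 [0.6395 0.0834 0.0869] [0.6396 0.0841 0.0863]
b 81 [ 0.6332 -0.0024  0.1071] [ 0.6343 -0.002   0.107 ]
```

View pics/top3.png

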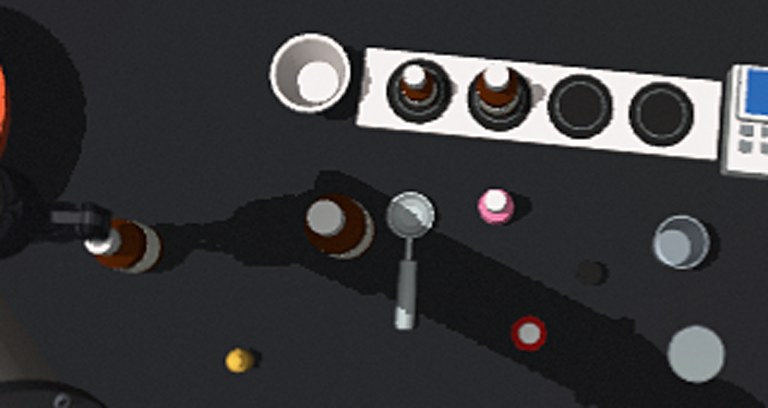

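a and b stand upright on pads 1 and 2 at (414,85) and (497,90), within about 2 mm of centre. Now c.

Request:
arm_command([
  {"fingers":0.4,"x":0,"y":0,"z":0.02,"ax":0,"ay":0,"az":0},
  {"fingers":0.4,"x":0,"y":0,"z":0.025,"ax":0,"ay":0,"az":0},
  {"fingers":0.4,"x":0,"y":0,"z":0.02,"ax":0,"ay":0,"az":0},
  {"fingers":0.4,"x":0,"y":0,"z":0.015,"ax":0,"ay":0,"az":0},
  {"fingers":0.4,"x":0,"y":0,"z":0.01,"ax":0,"ay":0,"az":0},
  {"fingers":0.4,"x":0,"y":0,"z":0.005,"ax":0,"ay":0,"az":0},
  {"fingers":0.4,"x":0,"y":0,"z":0,"ax":0,"ay":0,"az":0},
])

```text
clock: 13.92
tcp_pos: [0.4663, 0.3932, 0.0994]
orientation: [3.14, -0.002, -0.001]
contact_force: [-0.2, 0.6, 0.0]
grip_width: 0.0599
gripper_force: 0.0
```

Request:
arm_command([
  {"fingers":0.2,"x":0,"y":0,"z":0,"ax":0,"ay":0,"az":0},
  {"fingers":0.0,"x":0,"y":0,"z":0,"ax":0,"ay":0,"az":0},
  {"fingers":-0.2,"x":0,"y":0,"z":0,"ax":0,"ay":0,"az":0},
  {"fingers":-0.4,"x":0,"y":0,"z":0,"ax":0,"ay":0,"az":0},
  {"fingers":-1,"x":0,"y":0,"z":0,"ax":0,"ay":0,"az":0},
  {"fingers":-1,"x":0,"y":0,"z":0,"ax":0,"ay":0,"az":0},
  {"fingers":-1,"x":0,"y":0,"z":0,"ax":0,"ay":0,"az":0},
], grip_force=45)

```text
clock: 14.5
tcp_pos: [0.4663, 0.3955, 0.1014]
orientation: [-3.14, -0.001, -0.002]
contact_force: [0.0, 0.7, 5.4]
grip_width: 0.0279
gripper_force: 44.5
```

Request:
arm_command([
  {"fingers":-1,"x":0,"y":0,"z":-0.005,"ax":0,"ay":0,"az":0},
  {"fingers":-1,"x":0,"y":0,"z":-0.015,"ax":0,"ay":0,"az":0},
  {"fingers":-1,"x":0,"y":0,"z":-0.025,"ax":0,"ay":0,"az":0},
  {"fingers":-1,"x":0,"y":0,"z":-0.03,"ax":0,"ay":0,"az":0},
  {"fingers":-1,"x":0,"y":0,"z":-0.03,"ax":0,"ay":0,"az":0},
  {"fingers":-1,"x":0,"y":0,"z":-0.03,"ax":0,"ay":0,"az":0},
  {"fingers":-1,"x":0,"y":0,"z":-0.025,"ax":0,"ay":0,"az":0},
  {"fingers":-1,"x":0,"y":0,"z":-0.01,"ax":0,"ay":0,"az":0},
])

```text
clock: 15.17
tcp_pos: [0.4666, 0.3956, 0.2741]
orientation: [-3.138, -0.0, -0.005]
contact_force: [-0.0, 0.2, -3.0]
grip_width: 0.0276
gripper_force: 44.7
```

Request:
arm_command([
  {"fingers":-1,"x":0.004,"y":0.012,"z":0,"ax":0,"ay":0,"az":0},
  {"fingers":-1,"x":0.008,"y":0.024,"z":0,"ax":0,"ay":0,"az":0},
  {"fingers":-1,"x":0.01,"y":0.03,"z":0,"ax":0,"ay":0,"az":0},
  {"fingers":-1,"x":0.01,"y":0.03,"z":0,"ax":0,"ay":0,"az":0},
  {"fingers":-1,"x":0.01,"y":0.03,"z":0,"ax":0,"ay":0,"az":0},
  {"fingers":-1,"x":0.01,"y":0.03,"z":0,"ax":0,"ay":0,"az":0},
  {"fingers":-1,"x":0.01,"y":0.03,"z":0,"ax":0,"ay":0,"az":0},
  {"fingers":-1,"x":0.01,"y":0.03,"z":0,"ax":0,"ay":0,"az":0},
  {"fingers":-1,"x":0.01,"y":0.03,"z":0,"ax":0,"ay":0,"az":0},
  {"fingers":-1,"x":0.01,"y":0.03,"z":0,"ax":0,"ay":0,"az":0},
])

```text
clock: 16.0
tcp_pos: [0.5567, 0.1154, 0.2676]
orientation: [3.14, -0.001, -0.007]
contact_force: [1.4, 0.2, -2.2]
grip_width: 0.0273
gripper_force: 44.8
```

Request:
arm_command([
  {"fingers":-1,"x":0.01,"y":0.03,"z":0,"ax":0,"ay":0,"az":0},
  {"fingers":-1,"x":0.01,"y":0.03,"z":0,"ax":0,"ay":0,"az":0},
  {"fingers":-1,"x":0.01,"y":0.03,"z":0,"ax":0,"ay":0,"az":0},
  {"fingers":-1,"x":0.01,"y":0.03,"z":0,"ax":0,"ay":0,"az":0},
  {"fingers":-1,"x":0.01,"y":0.03,"z":0,"ax":0,"ay":0,"az":0},
  {"fingers":-1,"x":0.01,"y":0.03,"z":0,"ax":0,"ay":0,"az":0},
  {"fingers":-1,"x":0.004,"y":0.02,"z":0,"ax":0,"ay":0,"az":0},
  {"fingers":-1,"x":0.001,"y":0.012,"z":0,"ax":0,"ay":0,"az":0},
  {"fingers":-1,"x":0,"y":0,"z":0,"ax":0,"ay":0,"az":0},
  {"fingers":-1,"x":0,"y":0,"z":0,"ax":0,"ay":0,"az":0},
])

```text
clock: 16.83
tcp_pos: [0.6217, -0.0931, 0.2687]
orientation: [-3.141, 0.001, 0.005]
contact_force: [0.3, 0.9, -2.3]
grip_width: 0.0278
gripper_force: 44.8
```

Request:
arm_command([
  {"fingers":-1,"x":0.002,"y":0,"z":0.015,"ax":0,"ay":0,"az":0},
  {"fingers":-1,"x":0,"y":0,"z":0.03,"ax":0,"ay":0,"az":0},
  {"fingers":-1,"x":0,"y":0,"z":0.03,"ax":0,"ay":0,"az":0},
  {"fingers":-1,"x":0,"y":0,"z":0.03,"ax":0,"ay":0,"az":0},
  {"fingers":-1,"x":0,"y":0,"z":0.02,"ax":0,"ay":0,"az":0},
  {"fingers":-1,"x":0,"y":0,"z":0.015,"ax":0,"ay":0,"az":0},
  {"fingers":-1,"x":0,"y":0,"z":0.006,"ax":0,"ay":0,"az":0},
  {"fingers":-1,"x":0,"y":0,"z":0.002,"ax":0,"ay":0,"az":0},
  {"fingers":-1,"x":0,"y":0,"z":0,"ax":0,"ay":0,"az":0},
  {"fingers":-1,"x":0,"y":0,"z":0,"ax":0,"ay":0,"az":0},
])

```text
clock: 17.67
tcp_pos: [0.6257, -0.0924, 0.1235]
orientation: [-3.141, -0.002, -0.003]
contact_force: [-0.1, 0.1, -2.4]
grip_width: 0.0274
gripper_force: 44.8
```

Request:
arm_command([
  {"fingers":-1,"x":0,"y":0,"z":0.001,"ax":0,"ay":0,"az":0},
  {"fingers":-1,"x":0,"y":0,"z":0.001,"ax":0,"ay":0,"az":0},
  {"fingers":-1,"x":0,"y":0,"z":0,"ax":0,"ay":0,"az":0},
])

```text
clock: 17.92
tcp_pos: [0.6252, -0.0932, 0.1209]
orientation: [3.142, 0.0, 0.002]
contact_force: [0.4, -0.1, -2.4]
grip_width: 0.0279
gripper_force: 44.8
```

Request:
arm_command([
  {"fingers":-1,"x":0,"y":0,"z":0.0015,"ax":0,"ay":0,"az":0},
  {"fingers":-1,"x":0,"y":0,"z":0.001,"ax":0,"ay":0,"az":0},
  {"fingers":-1,"x":0,"y":0,"z":0,"ax":0,"ay":0,"az":0},
])

```text
clock: 18.17
tcp_pos: [0.6248, -0.0933, 0.1176]
orientation: [-3.142, -0.0, 0.001]
contact_force: [-1.2, 0.5, -1.9]
grip_width: 0.0279
gripper_force: 44.8
```

Request:
arm_command([
  {"fingers":-1,"x":0,"y":0,"z":0.001,"ax":0,"ay":0,"az":0},
  {"fingers":-1,"x":0,"y":0,"z":0.0005,"ax":0,"ay":0,"az":0},
  {"fingers":-1,"x":0,"y":0,"z":0,"ax":0,"ay":0,"az":0},
])

```text
clock: 18.42
tcp_pos: [0.6251, -0.0932, 0.1165]
orientation: [3.142, 0.0, 0.001]
contact_force: [0.1, 0.2, -0.3]
grip_width: 0.0277
gripper_force: 45.1
```

Request:
arm_command([
  {"fingers":-1,"x":0,"y":0,"z":0.001,"ax":0,"ay":0,"az":0},
  {"fingers":-1,"x":0,"y":0,"z":0,"ax":0,"ay":0,"az":0},
])

```text
clock: 18.58
tcp_pos: [0.6255, -0.0931, 0.1164]
orientation: [3.142, 0.0, 0.002]
contact_force: [-2.2, 0.5, 6.9]
grip_width: 0.028
gripper_force: 45.7
```

Request:
arm_command([
  {"fingers":-0.3,"x":0,"y":0,"z":0,"ax":0,"ay":0,"az":0},
  {"fingers":-0.1,"x":0,"y":0,"z":0,"ax":0,"ay":0,"az":0},
  {"fingers":0.1,"x":0,"y":0,"z":0,"ax":0,"ay":0,"az":0},
  {"fingers":0.3,"x":0,"y":0,"z":0,"ax":0,"ay":0,"az":0},
  {"fingers":0.3,"x":0,"y":0,"z":-0.01,"ax":0,"ay":0,"az":0},
  {"fingers":0.3,"x":0,"y":0,"z":-0.03,"ax":0,"ay":0,"az":0},
  {"fingers":0.4,"x":0,"y":0,"z":-0.035,"ax":0,"ay":0,"az":0},
  {"fingers":0.5,"x":0,"y":0,"z":-0.025,"ax":0,"ay":0,"az":0},
])

```text
clock: 19.25
tcp_pos: [0.6256, -0.0933, 0.2185]
orientation: [3.141, 0.0, 0.003]
contact_force: [1.0, -0.5, 0.2]
grip_width: 0.0642
gripper_force: 0.0
```

Request:
arm_command([
  {"fingers":0.5,"x":-0.01,"y":-0.018,"z":0,"ax":0,"ay":0,"az":0},
  {"fingers":0.5,"x":-0.017,"y":-0.032,"z":0,"ax":0,"ay":0,"az":0},
  {"fingers":0.5,"x":-0.017,"y":-0.032,"z":0,"ax":0,"ay":0,"az":0},
  {"fingers":0.5,"x":-0.017,"y":-0.032,"z":0,"ax":0,"ay":0,"az":0},
  {"fingers":0.5,"x":-0.017,"y":-0.032,"z":0,"ax":0,"ay":0,"az":0},
  {"fingers":0.5,"x":-0.017,"y":-0.032,"z":0,"ax":0,"ay":0,"az":0},
  {"fingers":0.5,"x":-0.017,"y":-0.032,"z":0,"ax":0,"ay":0,"az":0},
  {"fingers":0.5,"x":-0.017,"y":-0.03,"z":0,"ax":0,"ay":0,"az":0},
  {"fingers":0.5,"x":-0.01,"y":-0.018,"z":0,"ax":0,"ay":0,"az":0},
  {"fingers":0.5,"x":0,"y":0,"z":0,"ax":0,"ay":0,"az":0},
])

```text
clock: 20.08
tcp_pos: [0.4834, 0.17, 0.2163]
orientation: [-3.139, -0.013, -0.0]
contact_force: [-0.4, 1.5, -0.2]
grip_width: 0.0641
gripper_force: 0.0
```

Request:
arm_command([
  {"fingers":0.5,"x":0,"y":0,"z":0,"ax":0,"ay":0,"az":0},
  {"fingers":0.5,"x":0,"y":0,"z":0,"ax":0,"ay":0,"az":0},
])

```text
clock: 20.25
tcp_pos: [0.4864, 0.164, 0.2158]
orientation: [3.141, -0.001, 0.001]
contact_force: [-0.1, -1.0, -0.7]
grip_width: 0.0641
gripper_force: 0.0
```

Down to 0.120 on d.

Request:
arm_command([
  {"fingers":0.5,"x":0,"y":0,"z":0.02,"ax":0,"ay":0,"az":0},
  {"fingers":0.5,"x":0,"y":0,"z":0.025,"ax":0,"ay":0,"az":0},
  {"fingers":0.5,"x":0,"y":0,"z":0.02,"ax":0,"ay":0,"az":0},
  {"fingers":0.5,"x":0,"y":0,"z":0.015,"ax":0,"ay":0,"az":0},
  {"fingers":0.5,"x":0,"y":0,"z":0.01,"ax":0,"ay":0,"az":0},
  {"fingers":0.5,"x":0,"y":0,"z":0.005,"ax":0,"ay":0,"az":0},
  {"fingers":0.5,"x":0,"y":0,"z":0,"ax":0,"ay":0,"az":0},
])

```text
clock: 20.83
tcp_pos: [0.4859, 0.1638, 0.1196]
orientation: [3.141, -0.002, -0.002]
contact_force: [0.6, 0.0, -0.6]
grip_width: 0.0641
gripper_force: 0.0
```

Request:
arm_command([
  {"fingers":0.3,"x":0,"y":0,"z":0,"ax":0,"ay":0,"az":0},
  {"fingers":0.1,"x":0,"y":0,"z":0,"ax":0,"ay":0,"az":0},
  {"fingers":-0.1,"x":0,"y":0,"z":0,"ax":0,"ay":0,"az":0},
  {"fingers":-0.3,"x":0,"y":0,"z":0,"ax":0,"ay":0,"az":0},
  {"fingers":-1,"x":0,"y":0,"z":0,"ax":0,"ay":0,"az":0},
  {"fingers":-1,"x":0,"y":0,"z":0,"ax":0,"ay":0,"az":0},
  {"fingers":-1,"x":0,"y":0,"z":0,"ax":0,"ay":0,"az":0},
], grip_force=60)

```text
clock: 21.42
tcp_pos: [0.4866, 0.1653, 0.1214]
orientation: [-3.141, -0.001, -0.003]
contact_force: [-0.9, -1.0, 6.7]
grip_width: 0.0322
gripper_force: 59.4
```

Request:
arm_command([
  {"fingers":-1,"x":0,"y":0,"z":-0.005,"ax":0,"ay":0,"az":0},
  {"fingers":-1,"x":0,"y":0,"z":-0.015,"ax":0,"ay":0,"az":0},
  {"fingers":-1,"x":0,"y":0,"z":-0.025,"ax":0,"ay":0,"az":0},
  {"fingers":-1,"x":0,"y":0,"z":-0.03,"ax":0,"ay":0,"az":0},
  {"fingers":-1,"x":0,"y":0,"z":-0.03,"ax":0,"ay":0,"az":0},
  {"fingers":-1,"x":0,"y":0,"z":-0.03,"ax":0,"ay":0,"az":0},
  {"fingers":-1,"x":0,"y":0,"z":-0.02,"ax":0,"ay":0,"az":0},
  {"fingers":-1,"x":0,"y":0,"z":-0.01,"ax":0,"ay":0,"az":0},
])

```text
clock: 22.08
tcp_pos: [0.4865, 0.165, 0.2882]
orientation: [-3.14, -0.0, -0.006]
contact_force: [0.4, 0.7, -3.1]
grip_width: 0.0321
gripper_force: 60.0
```

Request:
arm_command([
  {"fingers":-1,"x":0.004,"y":0.01,"z":0,"ax":0,"ay":0,"az":0},
  {"fingers":-1,"x":0.007,"y":0.02,"z":0,"ax":0,"ay":0,"az":0},
  {"fingers":-1,"x":0.01,"y":0.027,"z":0,"ax":0,"ay":0,"az":0},
  {"fingers":-1,"x":0.01,"y":0.027,"z":0,"ax":0,"ay":0,"az":0},
  {"fingers":-1,"x":0.01,"y":0.027,"z":0,"ax":0,"ay":0,"az":0},
  {"fingers":-1,"x":0.01,"y":0.027,"z":0,"ax":0,"ay":0,"az":0},
  {"fingers":-1,"x":0.01,"y":0.027,"z":0,"ax":0,"ay":0,"az":0},
  {"fingers":-1,"x":0.01,"y":0.027,"z":0,"ax":0,"ay":0,"az":0},
  {"fingers":-1,"x":0.01,"y":0.027,"z":0,"ax":0,"ay":0,"az":0},
  {"fingers":-1,"x":0.01,"y":0.027,"z":0,"ax":0,"ay":0,"az":0},
])

```text
clock: 22.92
tcp_pos: [0.5758, -0.0837, 0.2827]
orientation: [3.141, -0.001, -0.007]
contact_force: [0.4, 0.1, -2.7]
grip_width: 0.0324
gripper_force: 60.0
```

Request:
arm_command([
  {"fingers":-1,"x":0.01,"y":0.027,"z":0,"ax":0,"ay":0,"az":0},
  {"fingers":-1,"x":0.01,"y":0.027,"z":0,"ax":0,"ay":0,"az":0},
  {"fingers":-1,"x":0.009,"y":0.022,"z":0,"ax":0,"ay":0,"az":0},
  {"fingers":-1,"x":0.006,"y":0.015,"z":0,"ax":0,"ay":0,"az":0},
  {"fingers":-1,"x":0.003,"y":0.01,"z":0,"ax":0,"ay":0,"az":0},
  {"fingers":-1,"x":0,"y":0,"z":0,"ax":0,"ay":0,"az":0},
  {"fingers":-1,"x":0,"y":0,"z":0,"ax":0,"ay":0,"az":0},
])

```text
clock: 23.5
tcp_pos: [0.6144, -0.1816, 0.2843]
orientation: [-3.141, -0.001, 0.003]
contact_force: [0.3, 0.2, -1.9]
grip_width: 0.0322
gripper_force: 60.0
```

Request:
arm_command([
  {"fingers":-1,"x":0.001,"y":0.001,"z":0.015,"ax":0,"ay":0,"az":0},
  {"fingers":-1,"x":0,"y":0,"z":0.03,"ax":0,"ay":0,"az":0},
  {"fingers":-1,"x":0,"y":0,"z":0.03,"ax":0,"ay":0,"az":0},
  {"fingers":-1,"x":0,"y":0,"z":0.03,"ax":0,"ay":0,"az":0},
  {"fingers":-1,"x":0,"y":0,"z":0.02,"ax":0,"ay":0,"az":0},
  {"fingers":-1,"x":0,"y":0,"z":0.01,"ax":0,"ay":0,"az":0},
  {"fingers":-1,"x":0,"y":0,"z":0.006,"ax":0,"ay":0,"az":0},
  {"fingers":-1,"x":0,"y":0,"z":0.002,"ax":0,"ay":0,"az":0},
  {"fingers":-1,"x":0,"y":0,"z":0,"ax":0,"ay":0,"az":0},
  {"fingers":-1,"x":0,"y":0,"z":0,"ax":0,"ay":0,"az":0},
])

```text
clock: 24.33
tcp_pos: [0.617, -0.1832, 0.1439]
orientation: [3.141, 0.001, 0.004]
contact_force: [0.1, -0.2, -2.1]
grip_width: 0.0326
gripper_force: 60.0
```

Request:
arm_command([
  {"fingers":-1,"x":0,"y":0,"z":0.001,"ax":0,"ay":0,"az":0},
  {"fingers":-1,"x":0,"y":0,"z":0.001,"ax":0,"ay":0,"az":0},
  {"fingers":-1,"x":0,"y":0,"z":0,"ax":0,"ay":0,"az":0},
])

```text
clock: 24.58
tcp_pos: [0.6162, -0.1833, 0.1408]
orientation: [3.141, 0.0, 0.001]
contact_force: [-0.2, 0.3, -2.8]
grip_width: 0.0321
gripper_force: 60.0
```

Request:
arm_command([
  {"fingers":-1,"x":0,"y":0,"z":0.0015,"ax":0,"ay":0,"az":0},
  {"fingers":-1,"x":0,"y":0,"z":0.001,"ax":0,"ay":0,"az":0},
  {"fingers":-1,"x":0,"y":0,"z":0,"ax":0,"ay":0,"az":0},
])

```text
clock: 24.83
tcp_pos: [0.6158, -0.1832, 0.1376]
orientation: [-3.142, -0.0, 0.001]
contact_force: [-0.3, -0.1, -2.6]
grip_width: 0.0325
gripper_force: 60.1
```

Request:
arm_command([
  {"fingers":-1,"x":0,"y":0,"z":0.001,"ax":0,"ay":0,"az":0},
  {"fingers":-1,"x":0,"y":0,"z":0.001,"ax":0,"ay":0,"az":0},
  {"fingers":-1,"x":0,"y":0,"z":0,"ax":0,"ay":0,"az":0},
])

```text
clock: 25.08
tcp_pos: [0.6165, -0.1832, 0.1365]
orientation: [3.141, 0.0, 0.002]
contact_force: [-1.5, 0.4, 3.7]
grip_width: 0.0321
gripper_force: 60.7
```

Contact. Release, rise, and move back towards the robot to clear the view.

Request:
arm_command([
  {"fingers":-0.2,"x":0,"y":0,"z":0,"ax":0,"ay":0,"az":0},
  {"fingers":0.0,"x":0,"y":0,"z":0,"ax":0,"ay":0,"az":0},
  {"fingers":0.2,"x":0,"y":0,"z":0,"ax":0,"ay":0,"az":0},
  {"fingers":0.4,"x":0,"y":0,"z":0,"ax":0,"ay":0,"az":0},
  {"fingers":0.4,"x":0,"y":0,"z":-0.01,"ax":0,"ay":0,"az":0},
  {"fingers":0.4,"x":0,"y":0,"z":-0.03,"ax":0,"ay":0,"az":0},
  {"fingers":0.4,"x":0,"y":0,"z":-0.035,"ax":0,"ay":0,"az":0},
  {"fingers":0.4,"x":0,"y":0,"z":-0.03,"ax":0,"ay":0,"az":0},
])

```text
clock: 25.75
tcp_pos: [0.616, -0.1833, 0.2432]
orientation: [3.141, 0.0, 0.001]
contact_force: [1.1, 0.1, 0.4]
grip_width: 0.0594
gripper_force: 0.0
```

Request:
arm_command([
  {"fingers":0.4,"x":-0.01,"y":0.02,"z":0,"ax":0,"ay":0,"az":0},
  {"fingers":0.4,"x":-0.015,"y":0.03,"z":0,"ax":0,"ay":0,"az":0},
  {"fingers":0.4,"x":-0.015,"y":0.03,"z":0,"ax":0,"ay":0,"az":0},
  {"fingers":0.4,"x":-0.015,"y":0.03,"z":0,"ax":0,"ay":0,"az":0},
  {"fingers":0.4,"x":-0.015,"y":0.03,"z":0,"ax":0,"ay":0,"az":0},
  {"fingers":0.4,"x":-0.015,"y":0.03,"z":0,"ax":0,"ay":0,"az":0},
  {"fingers":0.4,"x":-0.015,"y":0.03,"z":0,"ax":0,"ay":0,"az":0},
  {"fingers":0.4,"x":-0.015,"y":0.02,"z":0,"ax":0,"ay":0,"az":0},
  {"fingers":0.4,"x":0,"y":0,"z":0,"ax":0,"ay":0,"az":0},
  {"fingers":0.4,"x":0,"y":0,"z":0,"ax":0,"ay":0,"az":0},
])

```text
clock: 26.58
tcp_pos: [0.4995, -0.4053, 0.2416]
orientation: [3.141, -0.006, 0.0]
contact_force: [0.7, 1.1, -0.3]
grip_width: 0.0594
gripper_force: 0.0
```

```bash
python3 - <<'E'
from h import *
T=grab("top"); S=grab("scene")
cv2.imwrite("pics/top4.png",cv2.resize(T["frame"][120:280,200:460,::-1],None,fx=3,fy=3,interpolation=cv2.INTER_CUBIC))
cv2.imwrite("pics/scene4.png",cv2.resize(S["frame"][130:330,150:430,::-1],None,fx=2.8,fy=2.8,interpolation=cv2.INTER_CUBIC))
pads=np.array([[.6409,.0858],[.6324,-.0036],[.6236,-.0928],[.6151,-.1825]])
for f,nm in((T,"top"),):
  C=cloud(f)
  for n,(x,y),h in zip("abcd",pads,(.087,.107,.127,.147)):
    k=(np.hypot(C[...,0]-x,C[...,1]-y)<.04)&(abs(C[...,2]-h)<.005)
    P=C[k]; vu=np.argwhere(k).mean(0)[::-1]; print(nm,n,k.sum(),(P.mean(0)[:2]-(x,y)).round(4),(ray(f,[vu],h)[0][:2]-(x,y)).round(4))
E
```

```text
top a 59 [-0.0016 -0.0023] [-0.0015 -0.0023]
top b 81 [0.0011 0.0013] [0.0011 0.0013]
top c 115 [-0.001  -0.0021] [-0.0009 -0.0021]
top d 151 [-0.0003 -0.0013] [-0.0002 -0.0013]
```

View pics/top4.png

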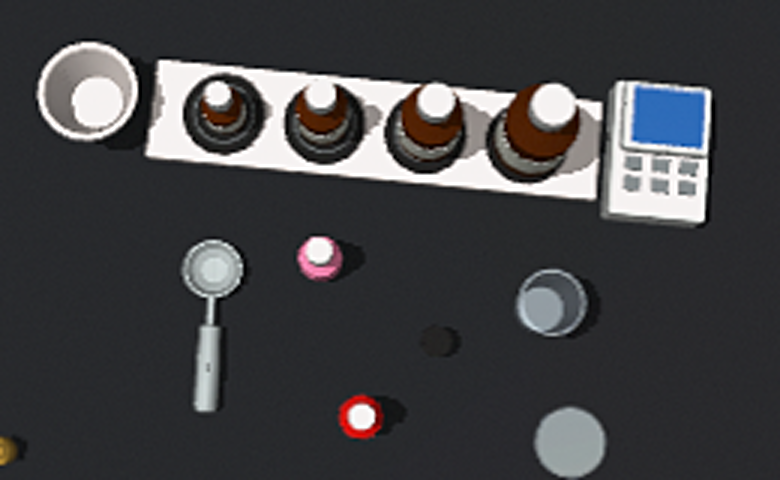

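View pics/scene4.png

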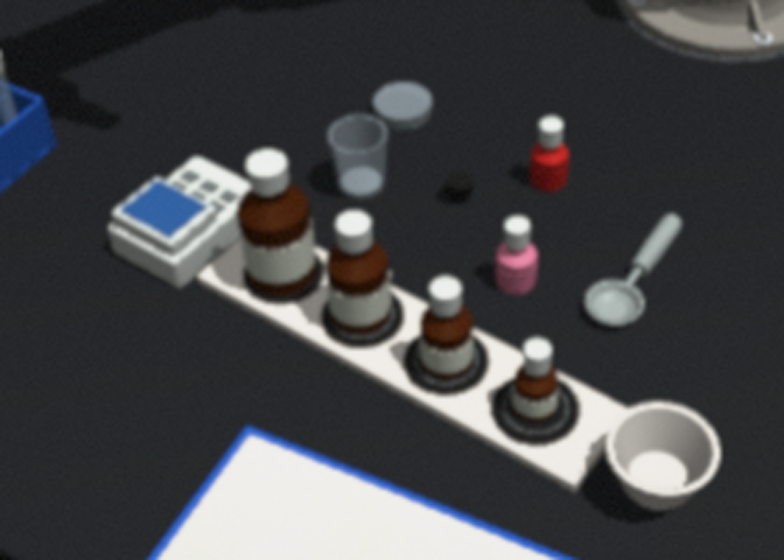

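All four bottles stand upright on their pads. In the scene crop they run from d at (280,230), next to the meter, to a at (537,380), each within 3 mm of its pad centre. The beaker at (358,155) stands where it was.

```bash
python3 -c "
from bench import r
print(r.hand_in())"
```

```text
the job is handed in; nothing more can be done
None
```

The four amber bottles stand upright on the pads in height order, tallest next to the meter and each within about 3 mm of its pad centre; the beaker was not touched, and the job was handed in at about 27 s.

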